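Show the herbs in the lever bin and ease its lid shut

TASK

The pharmacist wants a look into the herb bin with the teal (blue-green) label: with the fingertips press the paddle of its front lever all the way down and hold the lid wide open for about three seconds. Then let the paddle up slowly, keeping your fingertips on it until the lid is fully shut, so that the lid never drops or slams, and take your hand clear. Only press the paddle: never touch the lids, do not open the orange bin, and leave everything else on the counter where it stands.

Things in the scene. Friction and masses are not known exactly. Their poses are not given: they have to be found in the camera images.
- teal_bin: The bin to open: fixed sheet-metal bin, 200 mm (its x) by 160 mm (its y), 130 mm high to the top of its shut lid, teal labels on lid and front. Origin: centre of its underside, on the counter. Its front, with the lever paddle, looks along its own -x; the lid is hinged along its far (+x) top edge and opens up and back, away from the paddle.
- teal_pad (a point): Centre of the top of the teal bin's paddle: black plate 44 mm (bin x) by 58 mm (bin y), 13 mm thick, 175 mm along bin -x from the bin's origin. At rest 95 mm above the counter, outer edge higher (0.18 rad); fully pressed 31 mm, straight below, leaning 0.18 rad the other way, on a rigid stop. Pressing takes 3 to 9 N; the lid's weight lifts it again, and if let go the lid slams.
- teal_lever (a joint): Angle of the teal bin's lever (rad): 0 at rest (lid shut, paddle up), 0.36 pressed to the stop. The lever is a U of 10 mm bar along both sides of the bin (195 mm wide in all), pivoted at mid-bin 60 mm above the counter.
- teal_lid (a joint): Angle of the teal bin's lid (rad), driven by the lever through two rods: 0 shut, about 1.1 fully open; it turns roughly 3 times as fast as the lever. The lid is a 206 mm by 168 mm plate of about 0.3 kg.
- orange_bin: The other bin, of the same make and sizes with orange labels; it must stay shut. Origin: centre of its underside; its paddle too is 175 mm along its own -x.
- orange_lid (a joint): Angle of the orange bin's lid (rad): 0 shut.
- jar: Small loose white jar with a black cap, 48 mm across, 75 mm high, standing between the two paddles. Origin: centre of its underside.
- weight: Small loose brass weight with a knob, 32 mm across, 40 mm high, on the counter nearer to the robot. Origin: centre of its underside.
- pan: Loose shallow brass weighing pan, 110 mm across, 22 mm high, beside the bins. Origin: centre of its underside.
- mortar: Loose white ceramic mortar bowl, 96 mm across, 70 mm high, beside the bins. Origin: centre of its underside.

How it is judged:
By the outcome, as a careful person would: the job done as asked, in the order asked, and still so for the second after the job is handed in, with the robot touching nothing.
It also fails if it takes over 45 s, if anything falls off the work surface, if the arm or the gripper's body presses on something with over 40 N, if the wrist force passes 120 N, or if a joint passes its speed limit or range.

ROBOT

A 7-joint arm with a two-finger parallel gripper is mounted at the origin on the work surface. World frame = base frame: x ahead of the robot, y to its left, z up, the work surface at z = 0. Lengths are in m, angles in degrees, forces in N, time in s.
With the tool pointing down it reaches from about 0.425 to 0.875 m from the base axis. Payload 4.7 kg.
Tool frame: the origin (TCP) lies midway between the tips of the shut fingers; the grasp point (between the pads) lies 19 mm behind it; z points along the fingers, x is the direction in which the jaws open and shut, and the axes are right-handed (so a half turn about z gives the same grasp; the last joint's range is limited). The gripper opens to 87 mm and grips with 3 to 60 N. Pads are 19 mm wide; open, the fingers measure 117 mm over their backs; the gripper's body (75 mm by 190 mm) begins 51 mm behind the grasp point.
Start: joints at [78.1, 18.392, -4.016, 83.108, 1.295, 78.541, -3.26], TCP at [0.143, -0.634, 0.223] pointing down, gripper open.
Joint ranges: [-163.93, 163.93], [-17.29, 119.83], [-79.2, 71.16], [3.27, 140.29], [-89.18, 269.18], [5.43, 117.66], [-154.24, 154.24]. Speed limits (degrees/s): [147.25, 147.25, 180, 180, 180, 180, 180].

INTERFACE

Orientations are given as [roll, pitch, yaw] about the fixed x, y, z axes, in that order (R = Rz(yaw) Ry(pitch) Rx(roll)).
In Python, from cell import telemetry, optics, env gives the robot as it stands.
- The arm moves only by the tool arm_command, never from a script. Its arguments are lists of equal length, an entry for each row: "translation": the shift along the tool's x, y, z in cm, a list of three; "twist": the turn about the tool's z in degrees. In form: {"translation": [[x, y, z], ...], "twist": [twist, ...]}. A call has 1 to 10 rows; each row shifts and turns the pose as measured when the row begins, along the tool's axes as they then stand; what a row does not reach is not made up. A row lasts 1/8 s, in which the tool goes at most 62.5 mm and 10.7 degrees, less where a joint would pass 70% of its speed; a pose out of reach is approached as far as the arm can. A call is refused whole if a number of a shift passes 6.25 or a number of a turn 10.7, either way. A call with a gripper value outside its range is refused whole. "grip" is the opening in per cent of the stroke, from 0 (shut) to 100 (fully open), set as the call begins (left out, the last holds). The fingers move at their own pace and stop on an object; "force" is the grip in N (left out, the last holds). Time passes only in rows, so rows that do not move let the fingers close. It gives the time, the measured TCP pose, the force and the opening at its end, in the units of the state.
- telemetry.get_obs(): the state, without advancing time (a new reading comes with each control period).
- optics.read_camera(name): name is "scene" or "top" or "wrist"; returns a dict with "img" (384x512x3 uint8, blue, green, red), "fx", "fy", "cx", "cy" (pixels), "extrinsics" (4x4, takes a point from camera to world coordinates); the wrist camera has in their place "hand_eye" (4x4, takes a point from camera to tool coordinates, whose origin is the TCP and whose axes are the tool frame's). Camera axes: x right, y up, looking along -z (the intrinsics and any distortion apply to the point x, -y, -z); pixel columns grow to the right and rows downward; lengths in m; the calibration is good to about 2 mm. The wrist camera is an equidistant fisheye: a pixel r from the principal point sees the ray r / f radians off the axis. A picture is of the moment at which its call begins: read the wrist's pose just before it. There is no depth.
- env.sign_off(): hands the job in, once; it reports no verdict.
The state is a dict: "time_s": time; "qpos": joint angles; "joint_velocities": joint speeds; "effort": joint torques, N m; "tool_pos": TCP position; "tool_rot": TCP orientation; "force": force on the tool from outside, world axes, zero at the start; "wrist_torque": the same for the moment, N m; "grip_width": finger opening in m.
Only numpy, scipy, OpenCV 4.12 (cv2) and the standard library are available. Lean on these libraries where they do the work, as an engineer would, in place of code of your own. Each camera call takes 0.05 s, during which the arm holds its last target. There are 200 camera calls.

## Working session

There is one attempt and no reset: what is moved stays moved. The work goes in short steps, Python scripts to look and compute and a tool call to move; the robot and the scene stay as the last step left them, time stands still between calls to the robot, and variables do not carry over. Pictures are saved under pics/ and viewed, about 8 in all and at most 12, crops included, and the job is handed in when it is done.

Besides the shell and the picture viewer there is one more tool, called after "Emit:" as name([rows], argument=value, ...), one row to a line, values as JSON. arm_command: Moves the arm, as the interface text tells. Its arguments: {"type":"object","properties":{"translation":{"type":"array","items":{"type":"array","items":{"type":"number"}}},"twist":{"type":"array","items":{"type":"number"}},"grip":{"type":"number"},"force":{"type":"number"}},"required":["translation","twist"]}

```bash
mkdir -p pics
python3 - <<'E'
from cell import telemetry, optics
import cv2,numpy as np
print(telemetry.get_obs())
for n in("scene","top"):
    c=optics.read_camera(n);cv2.imwrite(f"pics/{n}0.png",c["img"])
    print(n,c["fx"],c["fy"],c["cx"],c["cy"],np.round(c["extrinsics"],4).tolist(),[k for k in c])
E
```

```text
{'time_s': 0.0, 'qpos': array([78.10030748, 18.43920402, -4.01713278, 83.17410574,  1.29682326,
       78.54037617, -3.25864292]), 'joint_velocities': array([-0.0181116 ,  0.02803428,  0.01027707, -0.03790054,  0.05643961,
        0.05530949, -0.05530511]), 'effort': array([-2.05087149e-04, -4.91285992e+01, -4.03963253e-01, -3.12527740e+01,
       -6.38463395e-02,  4.35392931e-02,  1.72442733e-04]), 'tool_pos': array([ 0.14282007, -0.63355657,  0.22146708]), 'tool_rot': array([ 1.79993029e+02,  1.08335730e-01, -7.72873415e+01]), 'force': array([ 0.95234454, -0.21677914, -0.52832437]), 'wrist_torque': array([-0.04744551, -0.03659115, -0.04079187]), 'grip_width': 0.08716618975363744}
scene 450.3453529359119 450.3453529359119 254.66756111972362 189.53708042983212 [[-0.7452, -0.5204, 0.4171, 1.1896], [0.6668, -0.5942, 0.4499, 0.6648], [0.0137, 0.6133, 0.7897, 1.2552], [0.0, 0.0, 0.0, 1.0]] ['img', 'fx', 'fy', 'cx', 'cy', 'extrinsics']
top 499.97740381295654 499.97740381295654 256.09010389866165 183.28389712120025 [[0.002, 0.9963, -0.0862, 0.4599], [-0.9999, 0.0031, 0.0118, 0.017], [0.012, 0.0862, 0.9962, 1.6833], [0.0, 0.0, 0.0, 1.0]] ['img', 'fx', 'fy', 'cx', 'cy', 'extrinsics']
```

View pics/scene0.png

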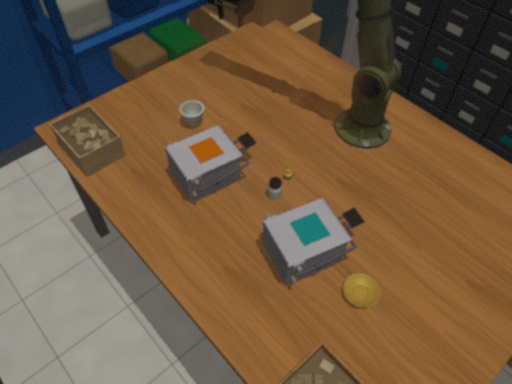

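View pics/top0.png

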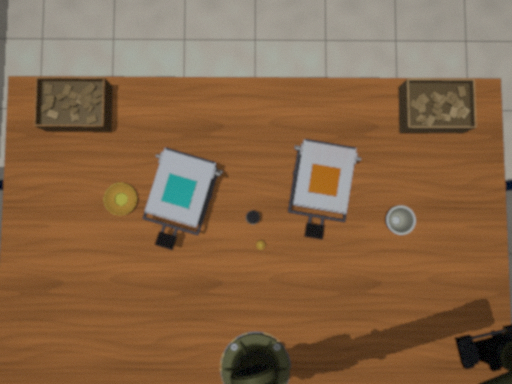

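The scene view shows the teal bin with its label at (310,228) and its black paddle at (353,218). In the top view the teal label is at (179,191) and its paddle at (166,241). The jar is at (254,216), the weight at (261,245), the pan at (120,199) and the orange paddle at (315,230).

```bash
cat > h.py <<'E'
from cell import telemetry, optics
import cv2,numpy as np
def ray_z(c,u,v,z):
    E=c["extrinsics"];d=E[:3,:3]@np.array([(u-c["cx"])/c["fx"],-(v-c["cy"])/c["fy"],-1.]);o=E[:3,3]
    return o+d*(z-o[2])/d[2]
def blobs(m,amin=20):
    n,l,s,ce=cv2.connectedComponentsWithStats(m.astype(np.uint8))
    return [(int(s[i,4]),ce[i],l==i) for i in range(1,n) if s[i,4]>=amin]
E
python3 - <<'E'
from h import *
for n in("top","scene"):
    c=optics.read_camera(n);I=c["img"];h=cv2.cvtColor(I,cv2.COLOR_BGR2HSV)
    win=np.zeros(I.shape[:2],bool)
    if n=="top": win[130:260,90:420]=1
    else: win[120:300,150:400]=1
    for nm,m,z in(("teal",(abs(h[...,0].astype(int)-87)<8)&(h[...,1]>120),.13),("orange",(abs(h[...,0].astype(int)-15)<6)&(h[...,1]>225)&(h[...,2]>150),.13),("black",h[...,2]<45,.095)):
        for a,ce,l in blobs(m&win,40):
            r=cv2.minAreaRect(np.argwhere(l)[:,::-1].astype(np.float32))
            P=np.array([ray_z(c,*p,z) for p in cv2.boxPoints(r)])
            print(n,nm,a,ce.round(1),ray_z(c,*ce,z).round(4),"corners",P[:,:2].round(3).tolist())
E
```

```text
top teal 749 [178.6 190.6] [0.5708 0.2394 0.13  ] corners [[0.542, 0.292], [0.624, 0.268], [0.599, 0.187], [0.518, 0.211]]
top black 64 [253.2 216.4] [0.492  0.0072 0.095 ] corners [[0.493, 0.027], [0.511, 0.009], [0.49, -0.011], [0.473, 0.006]]
top black 196 [314.3 230.4] [ 0.4482 -0.1865  0.095 ] corners [[0.433, -0.158], [0.473, -0.165], [0.465, -0.215], [0.425, -0.208]]
top black 204 [165.9 240. ] [0.4171 0.2819 0.095 ] corners [[0.406, 0.313], [0.445, 0.303], [0.43, 0.251], [0.391, 0.261]]
scene teal 681 [309.5 228.5] [0.5706 0.2404 0.13  ] corners [[0.598, 0.189], [0.505, 0.207], [0.542, 0.29], [0.63, 0.271]]
scene orange 326 [206.  149.4] [ 0.6047 -0.2134  0.13  ] corners [[0.636, -0.256], [0.546, -0.242], [0.574, -0.171], [0.661, -0.185]]
scene black 223 [366.5 123.5] [0.0594 0.0461 0.095 ] corners [[0.128, 0.025], [0.091, -0.007], [-0.005, 0.077], [0.033, 0.107]]
scene black 55 [246.2 139.8] [ 0.4498 -0.1834  0.095 ] corners [[0.463, -0.205], [0.427, -0.21], [0.436, -0.162], [0.471, -0.158]]
scene black 54 [274.7 182.8] [0.5083 0.0265 0.095 ] corners [[0.506, 0.007], [0.486, 0.024], [0.51, 0.049], [0.53, 0.031]]
scene black 124 [353.1 217.5] [0.4194 0.2888 0.095 ] corners [[0.433, 0.263], [0.393, 0.266], [0.408, 0.316], [0.447, 0.313]]
```

```bash
cat > plan.py <<'E'
from h import *
import sys
# arc from present pose to target x,y,z,yaw in n rows, prints rows in tool axes (cm), twist
def plan(T,yawT,n,show):
    o=telemetry.get_obs();p=o["tool_pos"];yaw=o["tool_rot"][2]
    a0,a1=np.arctan2(p[1],p[0]),np.arctan2(T[1],T[0]);r0,r1=np.hypot(*p[:2]),np.hypot(*T[:2])
    s=np.linspace(0,1,n+1);A=a0+(a1-a0)*s;R=r0+(r1-r0)*s
    P=np.c_[R*np.cos(A),R*np.sin(A),p[2]+(T[2]-p[2])*s];Y=np.radians(yaw+(yawT-yaw)*s)
    for i in range(show):
        d=P[i+1]-P[i];c,q=np.cos(Y[i]),np.sin(Y[i])
        print([round(100*x,1) for x in (d@[c,q,0],d@[q,-c,0],-d[2])],round(-(yawT-yaw)/n,1))
E
python3 -c "
from plan import *
plan([.418,.284,.20],73.7,20,10)"
```

```text
[np.float64(-1.0), np.float64(-6.2), np.float64(0.1)] -7.5
[np.float64(-0.8), np.float64(-6.2), np.float64(0.1)] -7.5
[np.float64(-0.6), np.float64(-6.2), np.float64(0.1)] -7.5
[np.float64(-0.4), np.float64(-6.1), np.float64(0.1)] -7.5
[np.float64(-0.2), np.float64(-6.0), np.float64(0.1)] -7.5
[np.float64(0.0), np.float64(-6.0), np.float64(0.1)] -7.5
[np.float64(0.2), np.float64(-5.9), np.float64(0.1)] -7.5
[np.float64(0.4), np.float64(-5.8), np.float64(0.1)] -7.5
[np.float64(0.6), np.float64(-5.7), np.float64(0.1)] -7.5
[np.float64(0.8), np.float64(-5.6), np.float64(0.1)] -7.5
```

Emit:
arm_command([
  [-1.0,-6.1,0],
  [-0.8,-6.1,0],
  [-0.6,-6.1,0],
  [-0.4,-6.1,0],
  [-0.2,-6.0,0],
  [0,-6.0,0],
  [0.2,-5.9,0],
  [0.4,-5.8,0],
  [0.6,-5.7,0],
  [0.8,-5.6,0],
], twist=[-7.5,-7.5,-7.5,-7.5,-7.5,-7.5,-7.5,-7.5,-7.5,-7.5], grip=0)

```text
time_s: 1.45
tool_pos: [0.5359, -0.2039, 0.2178]
tool_rot: [-180.0, 0.2, -0.6]
force: [0.9, -0.9, -0.6]
grip_width: 0.0017
```

```bash
python3 -c "
from plan import *
o=telemetry.get_obs();print(o['tool_pos'],o['tool_rot'],o['grip_width'],o['time_s'])
plan([.418,.284,.20],73.7,12,10)"
```

```text
[ 0.53588263 -0.20385186  0.21784573] [-1.79950093e+02  1.75311758e-01 -5.82289456e-01] 0.001747984980279248 1.45
[np.float64(0.9), np.float64(-4.5), np.float64(0.1)] -6.2
[np.float64(1.0), np.float64(-4.4), np.float64(0.1)] -6.2
[np.float64(1.1), np.float64(-4.4), np.float64(0.1)] -6.2
[np.float64(1.2), np.float64(-4.3), np.float64(0.1)] -6.2
[np.float64(1.3), np.float64(-4.2), np.float64(0.1)] -6.2
[np.float64(1.4), np.float64(-4.1), np.float64(0.1)] -6.2
[np.float64(1.5), np.float64(-4.1), np.float64(0.1)] -6.2
[np.float64(1.6), np.float64(-4.0), np.float64(0.1)] -6.2
[np.float64(1.7), np.float64(-3.9), np.float64(0.1)] -6.2
[np.float64(1.7), np.float64(-3.8), np.float64(0.1)] -6.2
```

Emit:
arm_command([
  [0.9,-4.5,0],
  [1.0,-4.4,0],
  [1.1,-4.4,0],
  [1.2,-4.3,0],
  [1.3,-4.2,0],
  [1.4,-4.1,0],
  [1.5,-4.1,0],
  [1.6,-4.0,0],
  [1.7,-3.9,0],
  [1.7,-3.8,0],
], twist=[-6.2,-6.2,-6.2,-6.2,-6.2,-6.2,-6.2,-6.2,-6.2,-6.2])

```text
time_s: 2.7
tool_pos: [0.4589, 0.232, 0.218]
tool_rot: [-179.9, -0.1, 63.8]
force: [0.2, -0.1, 0.4]
grip_width: 0.0002
```

Run:
```python
from plan import *
o=telemetry.get_obs();p=o['tool_pos'];print(p,o['tool_rot'])
plan([.418,.284,.20],73.7,3,3)
from scipy.spatial.transform import Rotation as Ro
c=optics.read_camera("wrist");cv2.imwrite("pics/w1.png",c["img"]);np.save("w1.npy",{**c,"p":p,"rot":o["tool_rot"]},allow_pickle=True)
```

```text
[0.45886726 0.23202919 0.21795773] [-1.79863453e+02 -6.11410339e-02  6.37541447e+01]
[np.float64(1.0), np.float64(-2.0), np.float64(0.6)] -3.3
[np.float64(1.1), np.float64(-1.9), np.float64(0.6)] -3.3
[np.float64(1.1), np.float64(-1.9), np.float64(0.6)] -3.3
```

View pics/w1.png

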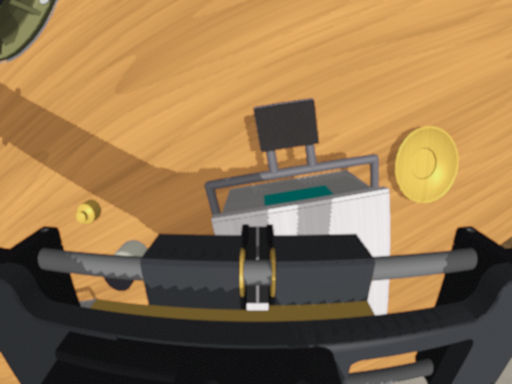

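The wrist view shows the paddle clearly at about (286,125), with the teal bin behind it and the pan at (427,163). I'll measure the paddle from this.

Run:
```python
from plan import *
from scipy.spatial.transform import Rotation as Ro
c=np.load("w1.npy",allow_pickle=True).item()
R=Ro.from_euler("xyz",c["rot"],degrees=True).as_matrix();H=c["hand_eye"]
def w(u,v,z):
    a=np.array([u-c["cx"],v-c["cy"]]);r=np.hypot(*a);t=r/c["fx"]
    d=R@H[:3,:3]@np.array([np.sin(t)*a[0]/r,-np.sin(t)*a[1]/r,-np.cos(t)])
    o=c["p"]+R@H[:3,3];return o+d*(z-o[2])/d[2]
P=[w(255,106,.099),w(313,99,.099),w(318,142,.091),w(259,149,.091)]
for q in P: print(q.round(4))
print("c",np.mean(P,0),"sides",[np.linalg.norm(P[i]-P[i-1]).round(3) for i in range(4)],"yaw",np.degrees(np.arctan2(*(P[1]-P[0])[1::-1])))
print(np.c_[R[:,0],R[:,1]].T.round(2))
```

```text
[0.3861 0.2669 0.099 ]
[0.4033 0.3192 0.099 ]
[0.4442 0.3074 0.091 ]
[0.4253 0.2519 0.091 ]
c [0.41471517 0.28633573 0.095     ] sides [np.float64(0.043), np.float64(0.055), np.float64(0.043), np.float64(0.059)] yaw 71.79925678598617
[[ 0.44  0.9   0.  ]
 [ 0.9  -0.44 -0.  ]]
```

Emit:
arm_command([
  [0.9,-2.1,2.0],
  [1.0,-2.1,2.5],
  [1.1,-2.0,2.5],
  [0,0,1.0],
  [0,0,0],
], twist=[-3,-3,-3,0,0])

```text
time_s: 3.38
tool_pos: [0.4079, 0.2915, 0.1374]
tool_rot: [-180.0, -0.2, 73.7]
force: [-0.2, -0.5, 0.6]
grip_width: 0.0005
```

Emit:
arm_command([
  [-0.2,0.5,1.2],
  [-0.2,0.5,1.3],
  [0,0,0],
], twist=[0,0,0])

```text
time_s: 3.75
tool_pos: [0.4201, 0.2824, 0.1118]
tool_rot: [179.9, -0.2, 73.4]
force: [0.2, -0.8, 0.6]
grip_width: 0.0007
```

Emit:
arm_command([
  [0.1,-0.3,0.3],
  [0,0,0.4],
  [0,0,0.4],
  [0,0,0.3],
  [0,0,0.3],
  [0,0,0.3],
  [0,0,0.3],
  [0,0,0.3],
], twist=[0,0,0,0,0,0,0,0])

```text
time_s: 4.75
tool_pos: [0.4162, 0.2855, 0.0873]
tool_rot: [180.0, -0.1, 73.4]
force: [-2.9, -1.7, 6.8]
grip_width: 0.0003
```

Emit:
arm_command([
  [0,0,0.35],
  [0,0,0.35],
  [0,0,0.35],
  [0,0,0.35],
  [0,0,0.35],
  [0,0,0.35],
  [0,0,0.35],
  [0,0,0.35],
  [0,0,0.3],
  [0,0,0.3],
], twist=[0,0,0,0,0,0,0,0,0,0])

```text
time_s: 6.0
tool_pos: [0.4144, 0.286, 0.0573]
tool_rot: [180.0, 0.3, 73.5]
force: [-1.0, -1.5, 5.4]
grip_width: 0.0005
```

Emit:
arm_command([
  [0,0,0.35],
  [0,0,0.35],
  [0,0,0.35],
  [0,0,0.35],
  [0,0,0.3],
  [0,0,0.3],
  [0,0,0.2],
  [0,0,0.2],
], twist=[0,0,0,0,0,0,0,0])

```text
time_s: 7.0
tool_pos: [0.4163, 0.2855, 0.0334]
tool_rot: [179.8, 0.3, 73.4]
force: [0.6, -1.7, 3.0]
grip_width: 0.0007
```

Emit:
arm_command([
  [0,0,0.1],
  [0,0,0.15],
  [0,0,0.1],
], twist=[0,0,0])

```text
time_s: 7.38
tool_pos: [0.4165, 0.2855, 0.0326]
tool_rot: [179.7, 0.5, 73.4]
force: [-2.9, -4.1, 13.7]
grip_width: 0.0002
```

Emit:
arm_command([
  [0,0,0.08],
  [0,0,0.08],
  [0,0,0.08],
  [0,0,0.08],
  [0,0,0.08],
  [0,0,0.08],
  [0,0,0.08],
  [0,0,0.08],
], twist=[0,0,0,0,0,0,0,0])

```text
time_s: 8.38
tool_pos: [0.4165, 0.2855, 0.0327]
tool_rot: [179.6, 0.9, 73.4]
force: [-1.2, -3.3, 12.4]
grip_width: 0.0005
```

```bash
python3 -c "
from h import *
cv2.imwrite('pics/s2.png',cv2.resize(optics.read_camera('scene')['img'][100:300,150:400],None,fx=2.5,fy=2.5))
o=telemetry.get_obs();print(o['tool_pos'],o['force'])"
```

```text
[0.41642934 0.28549027 0.03269041] [-1.49595594 -3.26528651 11.30634684]
```

View pics/s2.png

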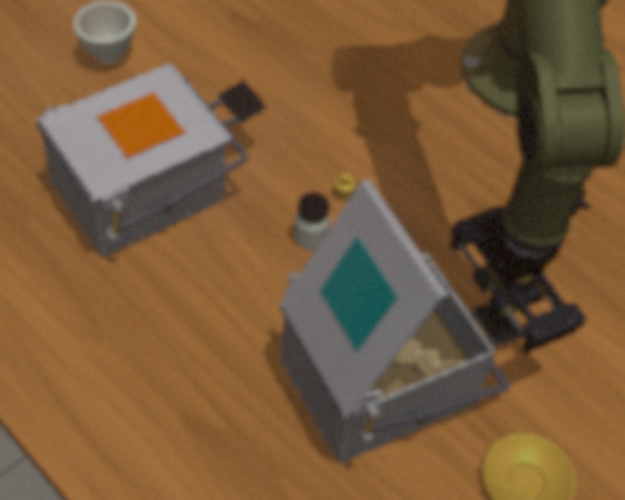

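The teal lid is wide open, the orange lid is shut, and the jar, weight, pan and mortar look undisturbed. I'll keep holding.

Emit:
arm_command([
  [0,0,0.08],
  [0,0,0.08],
  [0,0,0.08],
  [0,0,0.08],
  [0,0,0.08],
  [0,0,0.08],
  [0,0,0.08],
  [0,0,0.08],
  [0,0,0.08],
], twist=[0,0,0,0,0,0,0,0,0])

```text
time_s: 9.55
tool_pos: [0.4164, 0.2855, 0.0327]
tool_rot: [179.3, 1.4, 73.4]
force: [-1.5, -2.4, 11.0]
grip_width: 0.0003
```

Emit:
arm_command([
  [0,0,0.08],
  [0,0,0.08],
  [0,0,0.08],
  [0,0,0.08],
  [0,0,0.08],
  [0,0,0.08],
  [0,0,0.08],
  [0,0,0.08],
  [0,0,0.08],
], twist=[0,0,0,0,0,0,0,0,0])

```text
time_s: 10.68
tool_pos: [0.4164, 0.2855, 0.0327]
tool_rot: [179.1, 1.8, 73.4]
force: [-1.4, -4.1, 10.4]
grip_width: 0.0006
```

Emit:
arm_command([
  [0,0,-0.1],
  [0,0,-0.15],
  [0,0,-0.2],
  [0,0,-0.2],
  [0,0,-0.2],
  [0,0,-0.2],
], twist=[0,0,0,0,0,0])

```text
time_s: 11.42
tool_pos: [0.4151, 0.2859, 0.0434]
tool_rot: [179.2, 1.8, 73.4]
force: [0.3, -1.5, 3.1]
grip_width: 0.0007
```

Emit:
arm_command([
  [0,0,-0.18],
  [0,0,-0.18],
  [0,0,-0.18],
  [0,0,-0.18],
  [0,0,-0.18],
  [0,0,-0.18],
  [0,0,-0.18],
  [0,0,-0.18],
], twist=[0,0,0,0,0,0,0,0])

```text
time_s: 12.42
tool_pos: [0.4143, 0.2861, 0.0589]
tool_rot: [179.3, 1.9, 73.4]
force: [-2.2, -1.2, 4.8]
grip_width: 0.0007
```

Emit:
arm_command([
  [0,0,-0.18],
  [0,0,-0.18],
  [0,0,-0.18],
  [0,0,-0.18],
  [0,0,-0.18],
  [0,0,-0.18],
  [0,0,-0.18],
  [0,0,-0.18],
  [0,0,-0.15],
  [0,0,-0.15],
], twist=[0,0,0,0,0,0,0,0,0,0])

```text
time_s: 13.68
tool_pos: [0.4151, 0.2859, 0.078]
tool_rot: [179.2, 2.0, 73.4]
force: [-1.9, -1.9, 6.5]
grip_width: 0.0006
```

Emit:
arm_command([
  [0,0,-0.13],
  [0,0,-0.13],
  [0,0,-0.12],
  [0,0,-0.12],
  [0,0,-0.12],
  [0,0,-0.12],
  [0,0,-0.1],
  [0,0,-0.1],
], twist=[0,0,0,0,0,0,0,0])

```text
time_s: 14.68
tool_pos: [0.4166, 0.2855, 0.0895]
tool_rot: [179.1, 2.1, 73.4]
force: [-1.5, -2.8, 5.3]
grip_width: 0.0005
```

Emit:
arm_command([
  [0,0,-0.08],
  [0,0,-0.08],
  [0,0,-0.08],
  [0,0,-0.08],
  [0,0,-0.08],
  [0,0,-0.08],
  [0,0,-0.08],
  [0,0,-0.08],
  [0,0,-0.06],
  [0,0,-0.06],
], twist=[0,0,0,0,0,0,0,0,0,0])

```text
time_s: 15.92
tool_pos: [0.4181, 0.286, 0.0986]
tool_rot: [178.9, 2.0, 73.4]
force: [0.6, 0.2, 0.5]
grip_width: 0.0009
```

The force has fallen to zero at 98 mm, so the paddle is at rest. Taking the hand clear.

Emit:
arm_command([
  [0,0,-0.2],
  [0,0,-0.8],
  [0,0,-2],
  [0,0,-3],
  [0,0,-4],
  [0,0,-3],
  [0,0,0],
  [0,0,0],
], twist=[0,0,0,0,0,0,0,0])

```text
time_s: 16.92
tool_pos: [0.4169, 0.2931, 0.2389]
tool_rot: [178.7, 1.8, 73.5]
force: [-0.2, -0.1, -0.5]
grip_width: 0.0002
```

```bash
python3 -c "
from h import *
cv2.imwrite('pics/s3.png',cv2.resize(optics.read_camera('scene')['img'][100:300,150:400],None,fx=2.5,fy=2.5))
cv2.imwrite('pics/w3.png',optics.read_camera('wrist')['img'])
o=telemetry.get_obs();print(o['tool_pos'],o['force'],o['time_s'])"
```

```text
[0.41670163 0.29310749 0.23833981] [-0.45139635 -0.03975669 -0.20699312] 17.025
```

View pics/s3.png

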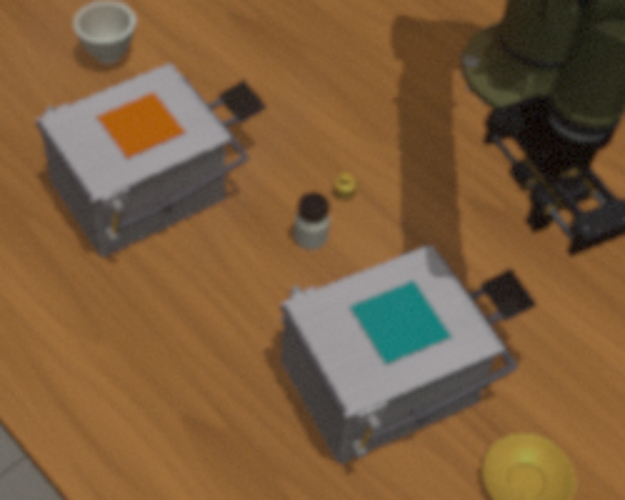

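View pics/w3.png

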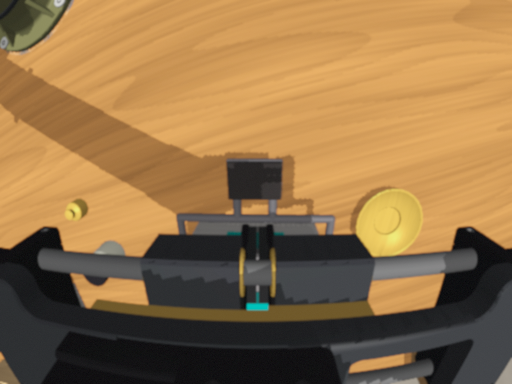

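Both pictures show the teal lid shut, its paddle back up at (255,180) in the wrist view, the hand clear and everything else in place.

```bash
python3 -c "
from cell import env
print(env.sign_off())"
```

```text
the job is handed in; nothing more can be done
None
```

The teal bin's paddle was pressed down to its stop, held there for about 3.4 s, then let up slowly over about 5 s. The hand was then lifted clear and the job handed in at about 17 s.

- **Open:** the paddle met its stop with the fingertips at 32.7 mm. A picture during the hold showed the teal lid wide open and the orange bin shut.
- **Forces:** pressing took roughly 3 to 7 N, and the highest force I read was about 14 N, on the stop.
- **Closing:** every reading on the way up showed contact (3 to 6.5 N) until it dropped to zero near 98 mm, where the paddle rests. I had readings about once a second, not continuously. The lid angle itself was never measured.
- **Final check:** the last pictures show the teal lid shut, the paddle up, the orange lid shut, and the jar, weight and pan where they stood, with the mortar in place in the scene view. The force on the tool was about zero. No check failed or disagreed.

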